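# Tare the dial kitchen scale with its cup

### The arm

A 7-joint arm with a two-finger parallel gripper is mounted at the origin on the work surface. World frame = base frame: x ahead of the robot, y to its left, z up, the work surface at z = 0. Lengths are in m, angles in rad, forces in N, time in s.
With the tool pointing down it reaches from about 0.425 to 0.925 m from the base axis. Payload 6.8 kg.
Tool frame: the origin (TCP) lies on the mounting face of the last link; the fingertips stand 173 mm ahead of it and the grasp point (between the pads) lies 155 mm ahead of it; z points along the fingers, y is the line along which they close (so a half turn about z gives the same grasp; the last joint's range is limited). The gripper opens to 85 mm and grips with 20 to 120 N. Pads are 22 mm wide; open, the fingers measure 114 mm over their backs; the gripper's body (76 mm by 85 mm) begins 54 mm behind the grasp point. The pads swing forward as they close: fully open they stand 13 mm farther back than shut.
Start: joints at [-1.361, 0.477, 0.022, 1.555, -0.011, 1.109, -0.083], TCP at [0.211, 0.641, 0.405] pointing down, gripper open.
Joint ranges: [-2.96, 2.96], [-0.34, 2.1], [-1.41, 1.46], [0.24, 2.44], [-1.37, 4.51], [0.17, 1.92], [-2.96, 2.96]. Speed limits (rad/s): [2.39, 2.39, 3.14, 3.14, 3.14, 3.14, 3.14].

### API

Orientations are given as a unit quaternion [w, x, y, z].
In Python, from station import bot gives the robot as it stands. The module is installed in compiled form; this text tells all that it offers.
- The arm moves only by the shell command python3 -m pendant 'ROWS' [FORCE]. ROWS is JSON, a list of rows, each a list of 5 numbers: the finger opening in m, from 0 to 0.0854, then the shift along the tool's x, y, z in m, then the turn about the tool's z in degrees. In form: [[jaw, x, y, z, yaw], ...]. A call has 1 to 12 rows; each row shifts and turns the commanded pose from where the row before left it, along the tool's axes as they then stand; what a row does not reach is not made up. A row lasts 1/12 s, in which the tool goes at most 41.7 mm and 7.16 degrees, less where a joint would pass 70% of its speed; a pose out of reach is approached as far as the arm can. A call with a gripper value outside its range is refused whole. The fingers move at their own pace and stop on an object; FORCE is the grip in N (left out, the last holds). Time passes only in rows, so rows that do not move let the fingers close. It gives the time, the measured TCP pose, the force, the opening and the grip force at its end, in the units of the state.
- bot.get_obs(): the state, without advancing time (a new reading comes with each control period).
- bot.read_camera(name): name is "side" or "top" or "wrist"; returns (picture, depth): 384x512x3 uint8, blue, green, red; 384x512 float32, m along the optical axis (not along the pixel's ray), 0 where there is no reading.
- bot.camera_model(name): a dict with "intrinsics" (3x3 intrinsics, pixels), "dist_coeffs" ([k1, k2, p1, p2, k3] as OpenCV has them; the pictures are not rectified), "R" (3x3) and "t" (3): a world point X has camera coordinates R X + t. Camera axes: x right, y down, z forward; pixel columns grow to the right and rows downward; lengths in m; the calibration is good to about 2 mm. A picture is of the moment at which its call begins: read the wrist's pose just before it. camera_model takes no time and is no camera call; for the wrist camera it gives the pose at the moment of the call.
- bot.hand_in(): hands the job in; it is judged then, once.
Trained networks look in the newest picture that a camera, given by its name, has taken for a name from the list of things; names that differ only in an ending like _2 or _b are one class to them, and where a whole thing is asked for, a point or a joint stands for the part that bears it (a point fixed in the world has none). Each returns a list of dicts, best first, with "score" (0 to 1); they miss things now and then, are a little off and sometimes report something else, mostly with a low value. They report only what shows in the picture. A call takes as long as a camera call. They do not tell look-alikes from the thing itself.
- bot.boxes_of(name, camera): "at" ([column, row] in pixels, amid what is visible of it).
- bot.trace(name, camera): "mask" (384x512 bool, what is visible of it) and "at" ([column, row] in pixels, amid what is visible of it).
- bot.pinpoint(name, camera): "at" ([column, row] in pixels: a listed point, or the origin of a listed thing).
The state is a dict: "t": time; "q": joint angles; "joint_vel": joint speeds; "joint_torque": joint torques, N m; "eef_pos": TCP position; "tool_rot": TCP orientation; "contact_force": force on the tool from outside, world axes, zero at the start; "torque": the same for the moment, N m; "gripper_width": opening from 0.0 (shut) to 1.0 (fully open); "grasp_force": force on a finger pad.
Only numpy, scipy, OpenCV 4.12 (cv2) and the standard library are available. Lean on these libraries where they do the work, as an engineer would, in place of code of your own. Each camera call takes 0.05 s, during which the arm holds its last target. There are 200 camera calls.

### The job

Gently set the empty steel cup upright on the middle of the scale's pan and let go; its weight swings the needle. Then turn the black bezel of the dial until its red zero mark lies under the tip of the needle, so that the scale reads zero with the cup on it, and let go. Leave the coffee jar, the bowl and the mug alone.

Things in the scene. Friction and masses are not known exactly. Their poses are not given: they have to be found in the camera images.
- cup: empty round straight-sided stainless steel cup, outer diameter 56 mm, 60 mm high, 3 mm wall, about 0.2 kg (varies), loose, standing upright on the counter; origin at the centre of its underside, z up
- scale: blue dial kitchen scale, fixed, 220 mm long (x), 120 mm wide (y), 56 mm high without dial and pan; origin at the centre of its underside, -x is its front. At the front a sloping 80 x 100 mm face carries the dial, tilted 30 degrees from level: normal (-0.5, 0, 0.866) in the scale's frame, upper edge 105 mm high. The pan stands behind the dial
- pan_top (a point): centre of the upper side of the flat round steel pan, 100 mm in diameter, 60 mm behind the scale's origin; 95 mm above the counter when empty; the pan is sprung and sinks 4 to 10 mm under the cup
- dial_centre (a point): point on the dial's axis in the plane of the bezel's top. Bezel: black ribbed round knob with a white dial card, 64 mm in diameter, 20 mm high, its top 22 mm above the sloping face; it turns about the face's normal. It can be gripped across its diameter with the fingers along the normal, at any angle around it
- zero_mark (a point): red zero mark, 8 mm wide, on the bezel's rim, this point 25 mm from the dial's axis; turns with the bezel
- needle_tip (a point): tip of the black needle, 25 mm from the dial's axis, level with the zero mark; moves only with the pan, not with the bezel
- bezel (a joint): angle of the zero mark about the dial's axis: 0 at the uphill side of the face (towards the pan), growing clockwise as seen looking at the dial; stays where it is left; limits -3.1 to 3.1
- needle (a joint): angle of the needle, same zero and sense as the bezel's: 0 with the pan empty, about 0.9 to 1.9 with the cup on it; dial reads zero when both joints are equal
- coffee: bystander: amber glass coffee jar with black lid, 66 mm in diameter, 130 mm high, loose; origin at the centre of its underside
- bowl: bystander: white bowl, 130 mm in diameter, 50 mm high, loose; origin at the centre of its underside
- mug: bystander: blue mug, 80 mm in diameter, 90 mm high, handle towards its +y, loose; origin at the centre of its underside
There are look-alikes about, which are no part of the job. Several things have the shape of the cup; the one meant has the colours described above.

How it is judged:
On the way, in this order (a step that is already met when the one before it is completed fails the run):
1. the cup stands on the middle of the pan, released (horizontal distance between cup and pan_top below 0.022 m and contact force between cup and pan above 0.5 N and angle between cup's own z axis and vertical below 0.15 rad and contact force between the fingers and cup below 0.1 N and linear speed of cup below 0.02 m/s), for 0.3 s.
2. the bezel is turned so that its zero mark is at the needle's tip, with the cup on the pan (all of step 1 and distance between zero_mark and needle_tip below 0.004 m), for 0.2 s.
At the end, for the whole second after the job is handed in: The cup stands upright (within 0.15 rad) and at rest on the pan, released, its centre within 22 mm of the pan's centre, and the bezel rests with its zero mark within 4 mm of the needle's tip (all of step 2 and velocity of joint bezel between -0.05 and 0.05 rad/s); the robot touches nothing.
It fails at once if the cup is dropped (moving faster than 0.7 m/s while not held) (linear speed of cup above 0.7 m/s and contact force between the fingers and cup below 0.1 N).
It fails at once if the coffee jar is moved by more than 30 mm (distance of coffee from where it was at the start of the episode above 0.03 m).
It fails at once if the bowl is moved by more than 30 mm (distance of bowl from where it was at the start of the episode above 0.03 m).
It fails at once if the mug is moved by more than 30 mm (distance of mug from where it was at the start of the episode above 0.03 m).
It also fails if it takes over 67 s, if anything falls off the work surface, if the arm or the gripper's body presses on something with over 40 N, if the wrist force passes 120 N, or if a joint passes its speed limit or range.

## Working session

There is one attempt and no reset: what is moved stays moved. The work goes in short steps, Python scripts to look and compute and a shell command to move; the robot and the scene stay as the last step left them, time stands still between calls to the robot, and variables do not carry over. Pictures are saved under pics/ and viewed, at most 10 in all, crops included, and the job is handed in when it is done.

```bash
mkdir -p pics; cat > h.py <<'E'
import numpy as np, cv2
from scipy.spatial.transform import Rotation as Ro
from station import bot
def snap(cam,fn=None):
    m=bot.camera_model(cam); p,d=bot.read_camera(cam)
    if fn: cv2.imwrite('pics/'+fn,p)
    return m,p,d
def ray(m,uv):
    n=cv2.undistortPoints(np.array([[uv]],float),np.array(m["intrinsics"]),np.array(m["dist_coeffs"]))[0,0]
    R=np.array(m["R"]);t=np.array(m["t"])
    return -R.T@t, R.T@np.array([n[0],n[1],1.]),R,t
def deproj(m,uv,d):
    o,r,_,_=ray(m,uv); return o+r*d
def onplane(m,uv,z):
    o,r,_,_=ray(m,uv); return o+r*(z-o[2])/r[2]
def proj(m,X):
    R=np.array(m["R"]);t=np.array(m["t"])
    return cv2.projectPoints(np.array(X,float).reshape(-1,3),cv2.Rodrigues(R)[0],t,np.array(m["intrinsics"]),np.array(m["dist_coeffs"]))[0].reshape(-1,2)
def dep(d,uv,k=2):
    u,v=map(int,np.round(uv)); a=d[max(0,v-k):v+k+1,max(0,u-k):u+k+1]; a=a[a>0]; return np.median(a) if a.size else 0
def quat(o): w,x,y,z=o["tool_rot"]; return Ro.from_quat([x,y,z,w])
E
python3 - <<'E'
from h import *
np.set_printoptions(precision=4,suppress=True)
ims=[]
for c in ("top","side"):
    m,p,d=snap(c); ims.append(p)
    for n in ("cup","scale","pan_top","dial_centre","zero_mark","needle_tip","coffee","bowl","mug"):
        f=bot.boxes_of(n,c) if n in("cup","coffee","bowl","mug") else bot.pinpoint(n,c)
        for r in f[:6]:
            print(c,n,round(r["score"],2),np.round(r["at"]),deproj(m,r["at"],dep(d,r["at"])))
for c,p in zip(("top","side"),ims): cv2.imwrite(f'pics/{c}0.png',p)
print(bot.get_obs())
E
```

```text
top cup 0.65 [146. 237.] [0.468  0.3173 0.0035]
top cup 0.65 [113. 237.] [0.4697 0.4108 0.0048]
top cup 0.51 [231. 187.] [0.5848 0.0759 0.1095]
top scale 0.92 [251. 201.] [0.5538 0.0248 0.0572]
top pan_top 0.89 [278. 202.] [ 0.5453 -0.0432  0.096 ]
top dial_centre 0.88 [232. 184.] [0.5919 0.0745 0.1093]
top dial_centre 0.16 [358. 228.] [ 0.4723 -0.2484  0.0952]
top zero_mark 0.78 [240. 186.] [0.5834 0.0525 0.1182]
top coffee 0.8 [366. 227.] [ 0.4716 -0.2605  0.1311]
top bowl 0.77 [131. 164.] [0.6765 0.3626 0.0063]
top bowl 0.25 [367. 225.] [ 0.4746 -0.2629  0.1308]
top mug 0.69 [386. 142.] [ 0.7257 -0.3702  0.0054]
side cup 0.63 [180. 174.] [0.454  0.2833 0.052 ]
side cup 0.49 [167. 157.] [0.4541 0.3897 0.0576]
side scale 0.58 [253. 222.] [ 0.5147 -0.0669  0.0945]
side pan_top 0.77 [256. 211.] [ 0.543  -0.0366  0.0942]
side pan_top 0.2 [250. 224.] [ 0.506  -0.0661  0.0923]
side dial_centre 0.8 [248. 176.] [ 0.6695  0.2177 -0.0021]
side dial_centre 0.42 [249. 219.] [ 0.5123 -0.0508  0.0949]
side zero_mark 0.74 [249. 181.] [0.5797 0.0585 0.1173]
side zero_mark 0.72 [254. 210.] [ 0.5408 -0.0271  0.0942]
side coffee 0.7 [285. 296.] [ 0.4524 -0.2932  0.104 ]
side bowl 0.71 [228. 147.] [0.6854 0.3885 0.0216]
side bowl 0.21 [179. 175.] [0.4527 0.2825 0.0474]
side mug 0.97 [392. 279.] [ 0.7418 -0.3487  0.0157]
{'t': 1.0, 'q': array([-1.3611,  0.477 ,  0.0224,  1.5554, -0.0115,  1.1093, -0.0831]), 'joint_vel': array([ 0.0013,  0.0006,  0.0012,  0.0016, -0.0004, -0.0007, -0.0006]), 'joint_torque': array([ -0.0005, -59.6324,   1.606 , -28.1551,   0.0123,   0.0016,
        -0.    ]), 'eef_pos': array([0.2109, 0.6412, 0.4047]), 'tool_rot': array([0.    , 0.1583, 0.9874, 0.    ]), 'contact_force': array([ 0.2886, -0.7005, -0.3723]), 'torque': array([ 0.0093,  0.0336, -0.0294]), 'grasp_force': 0.0, 'gripper_width': 1.0011881519102412}
```

View both.

```bash
python3 - <<'E'
import cv2,numpy as np
t=cv2.imread('pics/top0.png');s=cv2.imread('pics/side0.png')
a=cv2.resize(t[120:270,90:410],None,fx=2.5,fy=2.0); 
a=cv2.resize(t[125:265,90:410],(800,350),interpolation=cv2.INTER_CUBIC)
b=cv2.resize(s[130:250,140:300],None,fx=2,fy=2,interpolation=cv2.INTER_CUBIC)
c=cv2.resize(t[215:260,95:170],(400,240),interpolation=cv2.INTER_CUBIC)
o=np.zeros((600,800,3),np.uint8);o[:350]=a;o[350:590,:320]=b;o[350:590,400:800]=c
cv2.imwrite('pics/v1.png',o)
E
```

```text
(no output)
```

View pics/v1.png

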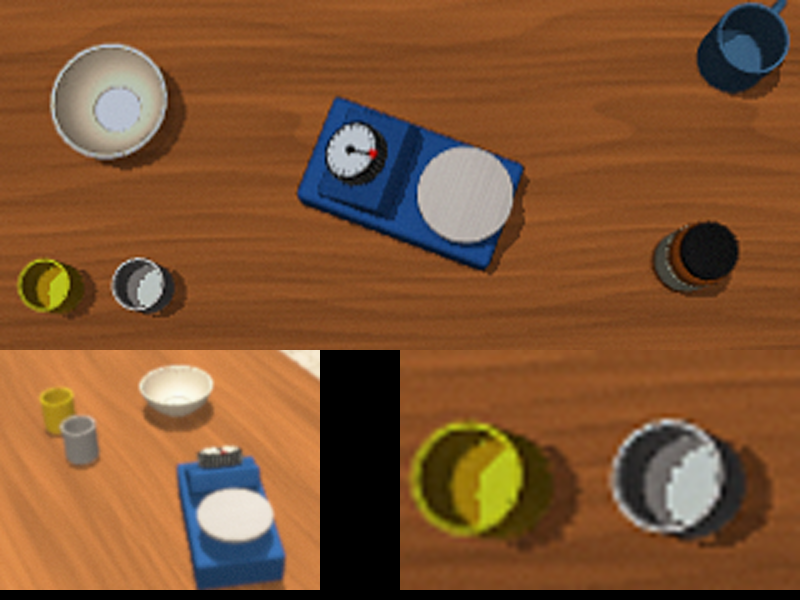

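View pics/side0.png

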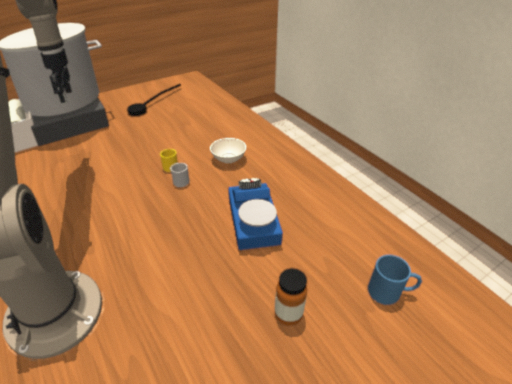

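The view shows two cup-shaped things: a yellow cup at top (113,237) / side (167,157) and a grey steel cup at top (146,237) / side (180,174). The bowl (131,164), the mug (386,142) and the coffee jar (366,227) are other shapes. I choose the grey one; the close crop shows it has the steel colour. The dial is at top (230,185) with its red mark uphill, and the pan is at (277,203).

```bash
cat >> h.py <<'E'
def togo(target_grasp,yaw_y=None):
    """shift in tool axes (mm) to bring the grasp point to target; turn (deg) to bring tool y to world angle yaw_y"""
    o=bot.get_obs();R=quat(o).as_matrix();g=o["eef_pos"]+0.155*R[:,2]
    s=R.T@(np.array(target_grasp)-g)*1000
    ya=np.degrees(np.arctan2(R[1,1],R[0,1])); tr=None if yaw_y is None else (ya-yaw_y+90)%180-90
    print("grasp",np.round(g,4),"tool shift mm",np.round(s,1),"yaw_y",round(ya,1),"turn",tr,"t",o["t"],"w",o["gripper_width"],"gf",o["grasp_force"],"F",np.round(o["contact_force"],1))
E
python3 - <<'E'
from h import *
m=bot.camera_model("top")
c=onplane(m,(145.3,238.6),.06);print(c, onplane(m,(146,237),.03))
p=onplane(m,(276.5,203),.095);d=onplane(m,(230.5,185),.105);print(p,d,np.degrees(np.arctan2(*(p-d)[[1,0]])))
togo([c[0],c[1],.25],-22)
m=bot.camera_model("wrist");print(m["R"],m["t"],m["intrinsics"])
E
```

```text
[0.460208   0.30639038 0.06      ] [0.46691796 0.31133985 0.03      ]
[ 0.54217517 -0.03978823  0.095     ] [0.59016088 0.07779996 0.105     ] -112.19952359384351
grasp [0.2109 0.6412 0.2497] tool shift mm [-3.414e+02 -2.402e+02 -3.000e-01] yaw_y 71.8 turn -86.21089219560957 t 1.0 w 1.0011881519102412 gf 0.0 F [ 0.3 -0.7 -0.4]
[[ 3.11378621e-01  9.50285734e-01 -6.15372505e-04]
 [ 9.18186287e-01 -3.00693633e-01  2.57909445e-01]
 [ 2.44902627e-01 -8.08725139e-02 -9.66168898e-01]] [-0.67461836 -0.03451697  0.37844851] [[335.79392935   0.         262.11232128]
 [  0.         335.79392935 195.33428213]
 [  0.           0.           1.        ]]
```

```bash
python3 -m pendant '[[0.085,-0.0285,-0.02,0,0],[0.085,-0.0285,-0.02,0,0],[0.085,-0.0285,-0.02,0,0],[0.085,-0.0285,-0.02,0,0],[0.085,-0.0285,-0.02,0,0],[0.085,-0.0285,-0.02,0,0],[0.085,-0.0285,-0.02,0,0],[0.085,-0.0285,-0.02,0,0],[0.085,-0.0285,-0.02,0,0],[0.085,-0.0285,-0.02,0,0],[0.085,-0.0285,-0.02,0,0],[0.085,-0.0285,-0.02,0,0]]' 40
python3 -m pendant '[[0.085,0,0,0,7.1],[0.085,0,0,0,7.1],[0.085,0,0,0,7.1],[0.085,0,0,0,7.1],[0.085,0,0,0,7.1],[0.085,0,0,0,7.1],[0.085,0,0,0,7.1],[0.085,0,0,0,7.1],[0.085,0,0,0,7.1],[0.085,0,0,0,7.1],[0.085,0,0,0,7.1],[0.085,0,0,0,7.1]]'
python3 -m pendant '[[0.085,0,0,0,7.1],[0.085,0,0,0,1.5],[0.085,0,0,0,0]]'
python3 - <<'E'
from h import *
m,p,d=snap("wrist","w1.png")
for r in bot.trace("cup","wrist"):
    v,u=np.nonzero(r["mask"]); print(r["score"],r["at"],u.min(),u.max(),v.min(),v.max(),p[r["mask"]].mean(0))
    P=np.array([deproj(m,(a,b),d[b,a]) for a,b in zip(u,v) if d[b,a]>0])
    rim=P[(P[:,2]>.053)&(P[:,2]<.068)]
    if len(rim)>20:
        A=np.c_[2*rim[:,:2],np.ones(len(rim))];s=np.linalg.lstsq(A,(rim[:,:2]**2).sum(1),rcond=None)[0]
        print("rim fit",s[:2],np.sqrt(s[2]+s[0]**2+s[1]**2),len(rim), (rim.min(0)+rim.max(0))/2)
togo([.463,.309,.12],-22)
E
```

```text
t: 2.0
eef_pos: [0.4616, 0.3049, 0.405]
tool_rot: [0.0, 0.158, 0.987, 0.0]
contact_force: [-0.1, 0.9, 0.7]
gripper_width: 0.992
grasp_force: 0.0
t: 3.0
eef_pos: [0.4608, 0.3064, 0.4048]
tool_rot: [-0.0, 0.787, 0.617, 0.0]
contact_force: [-0.1, 0.7, 0.5]
gripper_width: 0.994
grasp_force: 0.0
t: 3.25
eef_pos: [0.4607, 0.3065, 0.4048]
tool_rot: [0.0, 0.829, 0.56, 0.0]
contact_force: [0.6, 0.3, -0.8]
gripper_width: 0.999
grasp_force: 0.0
0.86 [264.2, 167.4] 235 293 139 201 [156.19971871 158.092827   165.30379747]
rim fit [0.46328611 0.30804847] 0.026095226824116604 650 [0.46328241 0.30770896 0.05773344]
0.64 [218.6, 71.0] 192 255 37 103 [ 51.89434301 178.78599222 192.39359473]
rim fit [0.46388233 0.40833194] 0.026157446266595094 769 [0.46401318 0.40870864 0.05770171]
grasp [0.4607 0.3065 0.2498] tool shift mm [  3.2   1.2 129.8] yaw_y -21.8 turn 0.1826790352825043 t 3.35 w 0.9961445119269764 gf 0.0 F [ 1.6 -0.6 -0.4]
```

View pics/w1.png

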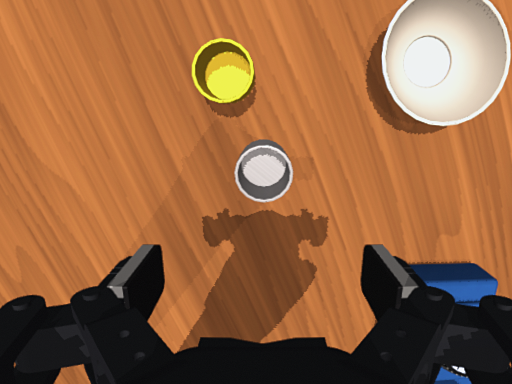

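The wrist view shows the steel cup at (264,170) and the yellow look-alike at (222,70). The fit puts the steel cup at (0.463, 0.308), so I descend and grip it.

```bash
python3 -m pendant '[[0.085,0.003,0.0015,0.01,0],[0.085,0,0,0.03,0],[0.085,0,0,0.03,0],[0.085,0,0,0.03,0],[0.085,0,0,0.03,0],[0.085,0,0,0.03,0],[0.085,0,0,0.025,0],[0.085,0,0,0.017,0],[0.085,0,0,0.01,0],[0.085,0,0,0,0],[0.085,0,0,0,0]]' 40
python3 -m pendant '[[0.05,0,0,0,0],[0.05,0,0,0,0],[0.05,0,0,0,0],[0.05,0,0,0,0],[0.05,0,0,0,0],[0.05,0,0,0,0],[0.05,0,0,0,0],[0.05,0,0,0,0]]'
python3 -c "
from h import *
togo([.463,.308,.038],-22)"
```

```text
t: 4.27
eef_pos: [0.4635, 0.3085, 0.1925]
tool_rot: [0.0, 0.829, 0.559, -0.0]
contact_force: [0.2, -0.1, -0.6]
gripper_width: 0.992
grasp_force: 0.0
t: 4.93
eef_pos: [0.4638, 0.309, 0.1942]
tool_rot: [-0.0, 0.829, 0.559, 0.001]
contact_force: [-0.7, -0.6, 5.0]
gripper_width: 0.639
grasp_force: 42.0
grasp [0.4641 0.3092 0.0392] tool shift mm [-1.6 -0.5  1.2] yaw_y -22.0 turn -0.0031627555051159106 t 4.9333 w 0.6385532775684448 gf 42.048145593144 F [-0.7 -0.6  5. ]
```

```bash
python3 -m pendant '[[0.05,0,0,-0.005,0],[0.05,0,0,-0.01,0],[0.05,0,0,-0.02,0],[0.05,0,0,-0.03,0],[0.05,0,0,-0.035,0],[0.05,0,0,-0.035,0],[0.05,0,0,-0.025,0],[0.05,0,0,-0.01,0]]'
python3 - <<'E'
from h import *
togo([.5425,-.0405,.21],-22)
for c in ("top","side","wrist"):
    m,p,d=snap(c)
    for n in ("pan_top","dial_centre"):
        for r in bot.pinpoint(n,c)[:1]:
            if r["score"]>.3: print(c,n,r["score"],np.round(r["at"]),onplane(m,r["at"],.095 if n=="pan_top" else .105))
    # pan fit: bright low-saturation points at z ~.095 
    u,v=np.meshgrid(np.arange(512),np.arange(384)); ok=d>0
    uv=np.c_[u[ok],v[ok]].astype(float)
    nn=cv2.undistortPoints(uv[:,None],np.array(m["intrinsics"]),np.array(m["dist_coeffs"]))[:,0]
    R=np.array(m["R"]);t=np.array(m["t"]);P=(np.c_[nn,np.ones(len(nn))]*d[ok][:,None]-t)@R
    col=p[ok].astype(int)
    s=(abs(P[:,2]-.095)<.008)&(np.ptp(col,axis=1)<40)&(col.min(1)>120)&(np.hypot(P[:,0]-.543,P[:,1]+.04)<.07)
    if s.sum()>200:
        h=cv2.minEnclosingCircle(P[s][:,:2].astype(np.float32));print(c,"pan",s.sum(),h,np.median(P[s],0))
E
```

```text
t: 5.6
eef_pos: [0.4642, 0.3086, 0.3674]
tool_rot: [-0.001, 0.829, 0.559, 0.003]
contact_force: [0.4, -0.3, -3.2]
gripper_width: 0.634
grasp_force: 43.0
grasp [0.4649 0.3094 0.2124] tool shift mm [-295.2  203.2    1.1] yaw_y -22.0 turn -0.03525834555219376 t 5.6 w 0.6343159533577013 gf 43.02367614582181 F [ 0.4 -0.3 -3.2]
top pan_top 0.8 [276. 202.] [ 0.54455494 -0.03857367  0.095     ]
top dial_centre 0.67 [231. 185.] [0.59120489 0.07752679 0.105     ]
top pan 1135 ((0.5444691181182861, -0.037524063140153885), 0.04956592991948128) [ 0.54381007 -0.03717868  0.09578515]
side pan_top 0.84 [258. 211.] [ 0.54670907 -0.04000675  0.095     ]
side dial_centre 0.56 [251. 177.] [0.60234309 0.08760281 0.105     ]
side pan 794 ((0.5453115105628967, -0.03793913498520851), 0.05122596397995949) [ 0.54295337 -0.04098786  0.09432011]
```

```bash
python3 -m pendant '[[0.05,-0.012,0.0085,0,0],[0.05,-0.026,0.018,0,0],[0.05,-0.027,0.019,0,0],[0.05,-0.027,0.019,0,0],[0.05,-0.027,0.019,0,0],[0.05,-0.027,0.019,0,0],[0.05,-0.027,0.019,0,0],[0.05,-0.027,0.019,0,0],[0.05,-0.027,0.019,0,0],[0.05,-0.027,0.019,0,0],[0.05,-0.027,0.019,0,0],[0.05,-0.013,0.0085,0,0]]'
python3 -m pendant '[[0.05,0,0,0.01,0],[0.05,0,0,0.02,0],[0.05,0,0,0.015,0],[0.05,0,0,0.005,0],[0.05,0,0,0,0]]'
python3 -c "
from h import *
togo([.5448,-.0378,.129],-22)"
```

```text
t: 7.05
eef_pos: [0.5439, -0.047, 0.3627]
tool_rot: [0.001, 0.831, 0.557, -0.001]
contact_force: [1.2, -0.4, -1.7]
gripper_width: 0.638
grasp_force: 42.9
t: 7.47
eef_pos: [0.5432, -0.041, 0.311]
tool_rot: [-0.001, 0.829, 0.559, -0.002]
contact_force: [0.1, 0.5, -2.9]
gripper_width: 0.638
grasp_force: 42.9
grasp [ 0.5426 -0.0411  0.156 ] tool shift mm [ 3.9  0.9 27. ] yaw_y -22.0 turn 0.0023625751732510025 t 7.4667 w 0.6384292207204624 gf 42.91210401803255 F [ 0.1  0.5 -2.9]
```

```bash
python3 -m pendant '[[0.05,0.004,0.001,0.005,0],[0.05,0,0,0.008,0],[0.05,0,0,0.004,0],[0.05,0,0,0.003,0],[0.05,0,0,0.003,0],[0.05,0,0,0.002,0],[0.05,0,0,0.002,0],[0.05,0,0,0,0],[0.05,0,0,0,0]]'
python3 -m pendant '[[0.06,0,0,0,0],[0.065,0,0,0,0],[0.07,0,0,0,0],[0.08,0,0,0,0],[0.085,0,0,0,0],[0.085,0,0,0,0],[0.085,0,0,0,0]]'
python3 -m pendant '[[0.085,0,0,-0.005,0],[0.085,0,0,-0.015,0],[0.085,0,0,-0.03,0],[0.085,0,0,-0.035,0],[0.085,0,0,-0.03,0],[0.085,0,0,-0.02,0],[0.085,0,0,-0.005,0],[0.085,0,0,0,0]]'
python3 - <<'E'
from h import *
m,p,d=snap("top"); cv2.imwrite('pics/t2.png',cv2.resize(p[150:240,190:320],(780,540),interpolation=cv2.INTER_CUBIC))
for n in("needle_tip","zero_mark","dial_centre"):
    for r in bot.pinpoint(n,"top")[:2]: print(n,r["score"],r["at"])
m2,p,d=snap("wrist","w2.png")
for n in("needle_tip","zero_mark","dial_centre","cup","scale"):
    for r in bot.pinpoint(n,"wrist")[:2]: print("w",n,r["score"],r["at"])
togo([.59,.077,.2],-22)
E
```

```text
t: 8.22
eef_pos: [0.5465, -0.0379, 0.2857]
tool_rot: [-0.0, 0.829, 0.559, -0.0]
contact_force: [-0.6, 0.8, -1.0]
gripper_width: 0.635
grasp_force: 43.0
t: 8.8
eef_pos: [0.5466, -0.0379, 0.2857]
tool_rot: [0.0, 0.829, 0.559, 0.0]
contact_force: [-0.3, -0.1, 1.0]
gripper_width: 0.997
grasp_force: 0.0
t: 9.47
eef_pos: [0.5469, -0.0381, 0.4275]
tool_rot: [0.001, 0.829, 0.559, 0.002]
contact_force: [-0.8, 1.4, 0.4]
gripper_width: 0.997
grasp_force: 0.0
zero_mark 0.69 [237.6, 181.8]
dial_centre 0.73 [232.1, 186.6]
w needle_tip 0.55 [235.8, 29.6]
w zero_mark 0.91 [264.2, 52.9]
w zero_mark 0.64 [261.1, 111.2]
w dial_centre 0.79 [264.2, 28.9]
w dial_centre 0.34 [235.6, 29.1]
w cup 0.7 [267.7, 27.6]
w cup 0.68 [263.0, 175.8]
w scale 0.81 [262.2, 110.6]
w scale 0.48 [262.5, 54.5]
grasp [ 0.5464 -0.0379  0.2702] tool shift mm [122.9  -2.6  70.1] yaw_y -22.0 turn -0.016601939330570303 t 9.9667 w 0.9934019293366135 gf 0.0 F [-0.  -0.3 -0.1]
```

View pics/t2.png

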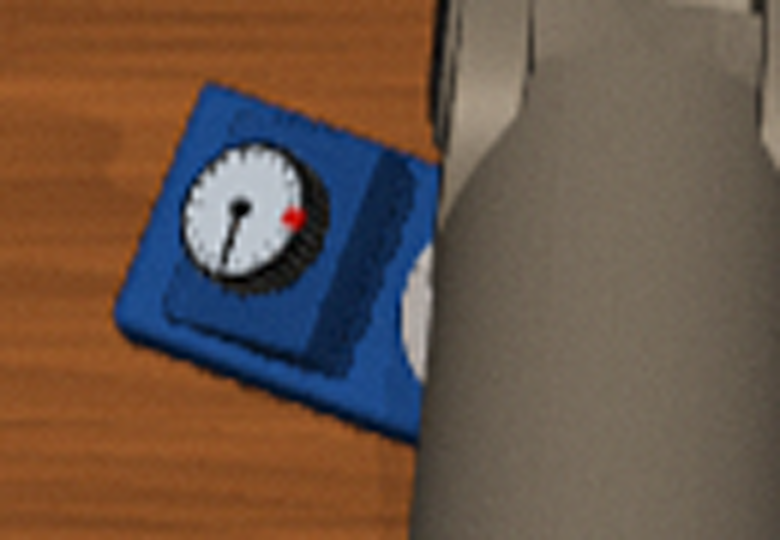

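View pics/w2.png

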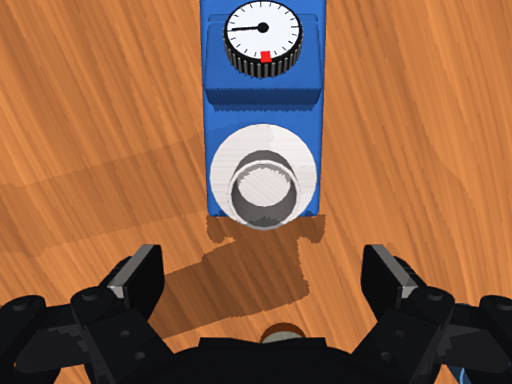

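The top crop shows the needle turned well away from the red mark, about 90° clockwise. The wrist view has the cup upright on the pan at (265,190), the needle tip at (232,29), the red mark at (266,56) and the dial centre at (263,28).

```bash
cat >> h.py <<'E'
def cloud(cam):
    m,p,d=snap(cam); u,v=np.meshgrid(np.arange(512),np.arange(384)); ok=d>0
    uv=np.c_[u[ok],v[ok]].astype(float)
    nn=cv2.undistortPoints(uv[:,None],np.array(m["intrinsics"]),np.array(m["dist_coeffs"]))[:,0]
    R=np.array(m["R"]);t=np.array(m["t"]);return m,p,(np.c_[nn,np.ones(len(nn))]*d[ok][:,None]-t)@R,p[ok].astype(int),uv
def circ(P):
    s=np.linalg.lstsq(np.c_[2*P[:,:2],np.ones(len(P))],(P[:,:2]**2).sum(1),rcond=None)[0];return s[:2],np.sqrt(s[2]+s[0]**2+s[1]**2)
E
python3 - <<'E'
from h import *
np.set_printoptions(precision=4,suppress=True)
m,p,P,c,uv=cloud("wrist")
grey=(np.ptp(c,axis=1)<40)
s=grey&(P[:,2]>.075)&(P[:,2]<.098)&(np.hypot(P[:,0]-.545,P[:,1]+.038)<.07)
print("pan",cv2.minEnclosingCircle(P[s][:,:2].astype(np.float32)),np.median(P[s,2]))
s=(P[:,2]>.138)&(P[:,2]<.165)&(np.hypot(P[:,0]-.545,P[:,1]+.038)<.06)
print("rim",circ(P[s]),s.sum(),np.median(P[s,2]))
# white card
w=(c.min(1)>150)&(np.ptp(c,axis=1)<40)&(np.hypot(P[:,0]-.59,P[:,1]-.077)<.04)
Q=P[w];ctr=Q.mean(0);n=np.linalg.svd(Q-ctr)[2][2];print("card",w.sum(),ctr,n*np.sign(n[2]),(Q.min(0)+Q.max(0))/2, "slope dir",np.degrees(np.arctan2(n[1],n[0])))
b=(c[:,0]>90)&(c[:,2]<60)&(P[:,2]>.03)
Q=P[b&(P[:,2]>.05)&(P[:,2]<.06)];r=cv2.minAreaRect(Q[:,:2].astype(np.float32));print("base",r)
E
```

```text
pan ((0.5459049344062805, -0.03825923055410385), 0.04992474988102913) 0.08820824454409998
rim (array([ 0.5465, -0.039 ]), np.float64(0.02607929418151121)) 1202 0.14718978899186203
card 2828 [0.5928 0.0785 0.1052] [0.1877 0.466  0.8646] [0.5926 0.0793 0.1033] slope dir -111.94151960648743
base ((0.5778654217720032, -0.12857279181480408), (0.19476324319839478, 0.5296438932418823), 3.727982521057129)
```

```bash
python3 -m pendant '[[0.085,0.01,0,0,0],[0.085,0.03,0,0,0],[0.085,0.035,0,0,0],[0.085,0.03,0,0,0],[0.085,0.015,0,0,0],[0.085,0,0,0.02,-6],[0.085,0,0,0.035,-6],[0.085,0,0,0.035,0],[0.085,0,0,0.025,0],[0.085,0,0,0.015,0],[0.085,0,0,0,0]]' 30
python3 -c "
from h import *
togo([.591,.074,.106],-22)"
```

```text
t: 10.93
eef_pos: [0.59, 0.0734, 0.2921]
tool_rot: [-0.001, 0.766, 0.643, -0.003]
contact_force: [0.0, -0.3, 0.4]
gripper_width: 0.996
grasp_force: 0.0
grasp [0.589  0.0731 0.1371] tool shift mm [ 1.3  2.  31. ] yaw_y -10.0 turn 11.989578358220385 t 10.9333 w 0.9957977131386545 gf 0.0 F [ 0.  -0.3  0.4]
```

```bash
python3 -m pendant '[[0.085,0.001,0.0015,0.01,0],[0.085,0,0,0.012,0],[0.085,0,0,0.008,0],[0.085,0,0,0.001,0],[0.05,0,0,0,0],[0.05,0,0,0,0],[0.05,0,0,0,0],[0.05,0,0,0,0],[0.05,0,0,0,0],[0.05,0,0,0,0]]' 30
python3 -m pendant '[[0.05,0,0,0,2],[0.05,0,0,0,4],[0.05,0,0,0,4],[0.05,0,0,0,4]]'
python3 -m pendant '[[0.05,0,0,0,4],[0.05,0,0,0,4],[0.05,0,0,0,2],[0.05,0,0,0,0]]'
```

```text
t: 11.77
eef_pos: [0.5921, 0.0746, 0.2657]
tool_rot: [-0.002, 0.766, 0.643, -0.001]
contact_force: [-6.9, 2.1, 9.3]
gripper_width: 0.728
grasp_force: 31.0
t: 12.1
eef_pos: [0.5914, 0.0733, 0.2642]
tool_rot: [-0.0, 0.839, 0.544, -0.002]
contact_force: [-5.4, -4.4, -6.6]
gripper_width: 0.729
grasp_force: 39.8
t: 12.43
eef_pos: [0.5908, 0.073, 0.2634]
tool_rot: [-0.0, 0.883, 0.469, -0.004]
contact_force: [-7.9, -3.2, -4.5]
gripper_width: 0.728
grasp_force: 43.3
```

```bash
python3 -m pendant '[[0.085,0,0,0,0],[0.085,0,0,0,0],[0.085,0,0,0,0],[0.085,0,0,-0.02,-4],[0.085,0,0,-0.03,-7],[0.085,0,0,-0.03,-7],[0.085,0,0,-0.015,-6],[0.085,0,0,-0.005,0],[0.085,0,0,0,0]]'
cat > look.py <<'E'
from h import *
import sys
m,p,d=snap("wrist","l.png")
C=np.array([.5928,.0787,.105]);n=np.array([.1877,.466,.8646]);n=np.array([.5*np.cos(np.radians(68)),.5*np.sin(np.radians(68)),.866])
up=np.array([np.cos(np.radians(-112))*.866,np.sin(np.radians(-112))*.866,.5])  # uphill = +x of scale
cw=np.cross(up,n) # clockwise seen from above: up -> cw
def ang(uv):
    o,r,_,_=ray(m,uv); X=o+r*((C-o)@n)/(r@n)-C
    return np.degrees(np.arctan2(X@cw,X@up)),np.linalg.norm(X)*1000
for k in("needle_tip","zero_mark","dial_centre"):
    for r in bot.pinpoint(k,"wrist")[:2]: print(k,round(r["score"],2),r["at"],np.round(ang(r["at"]),1))
# colour measure by rectified dial picture
N=200;g=(np.arange(N)-N/2)/N*.09;a,b=np.meshgrid(g,-g)
X=C+b[...,None]*up+a[...,None]*cw
q=proj(m,X).astype(np.float32).reshape(N,N,2);D=cv2.remap(p,q[...,0],q[...,1],cv2.INTER_LINEAR)
cv2.imwrite('pics/'+sys.argv[1],cv2.resize(D,None,fx=2,fy=2))
I=D.astype(int);rad=np.hypot(a,b);red=(I[...,2]>130)&(I[...,1]<70)&(I[...,0]<70)&(rad<.036)
print("red",red.sum(),np.degrees(np.arctan2(a[red].mean(),b[red].mean())),1000*np.hypot(a[red].mean(),b[red].mean()))
blk=(I.max(2)<90)&(rad>.009)&(rad<.019)
print("needle",blk.sum(),np.degrees(np.arctan2(a[blk].mean(),b[blk].mean())))
E
python3 look.py l1.png
python3 -c "
from h import *
togo([.591,.074,.106],-10)"
```

```text
t: 13.18
eef_pos: [0.5938, 0.0739, 0.3666]
tool_rot: [0.001, 0.767, 0.641, 0.002]
contact_force: [-0.4, -0.3, -0.7]
gripper_width: 0.992
grasp_force: 0.0
needle_tip 0.63 [225.2, 187.5] [90.1 23.8]
zero_mark 0.92 [242.5, 224.6] [15.9 24.6]
dial_centre 0.64 [261.5, 194.7] [-93.1   2.4]
red 331 14.246214601126189 26.992637754564363
needle 98 88.7656100673023
grasp [0.5923 0.0742 0.2082] tool shift mm [ -0.3  -1.  102.2] yaw_y -10.1 turn -0.10003866293807562 t 13.3833 w 0.9925704038573291 gf 0.0 F [-0.1 -0.3  0. ]
```

View pics/l1.png

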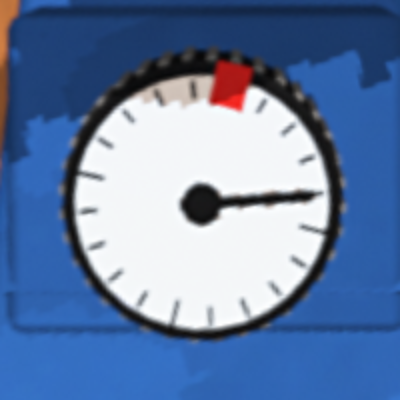

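The rectified dial shows the red mark at about 15° and the needle at about 88°, so strokes work. I need about 73° more and will repeat them.

```bash
python3 -m pendant '[[0.085,0,0,0.02,-2],[0.085,0,0,0.035,0],[0.085,0,0,0.03,0],[0.085,0,0,0.016,0],[0.085,0,0,0.001,0],[0.05,0,0,0,0],[0.05,0,0,0,0],[0.05,0,0,0,0],[0.05,0,0,0,0],[0.05,0,0,0,0]]' 40
python3 -m pendant '[[0.05,0,0,0,2],[0.05,0,0,0,4],[0.05,0,0,0,5],[0.05,0,0,0,5],[0.05,0,0,0,5],[0.05,0,0,0,5],[0.05,0,0,0,2],[0.05,0,0,0,0]]'
python3 -m pendant '[[0.085,0,0,0,0],[0.085,0,0,0,0],[0.085,0,0,0,0],[0.085,0,0,0,-7],[0.085,0,0,0,-7],[0.085,0,0,0,-7],[0.085,0,0,0,-7],[0.085,0,0,0,0]]'
python3 -c "
from h import *
togo([.591,.074,.106],-8)"
```

```text
t: 14.22
eef_pos: [0.5919, 0.0744, 0.2637]
tool_rot: [-0.002, 0.755, 0.656, -0.001]
contact_force: [-7.0, 0.5, 2.8]
gripper_width: 0.725
grasp_force: 43.0
t: 14.88
eef_pos: [0.5907, 0.0729, 0.2617]
tool_rot: [-0.0, 0.891, 0.453, -0.004]
contact_force: [-7.7, -3.7, -8.9]
gripper_width: 0.724
grasp_force: 60.4
t: 15.55
eef_pos: [0.594, 0.074, 0.264]
tool_rot: [0.0, 0.754, 0.657, 0.001]
contact_force: [0.2, -0.3, 0.3]
gripper_width: 0.996
grasp_force: 0.0
grasp [0.5945 0.0742 0.109 ] tool shift mm [-0.6 -3.4  3. ] yaw_y -7.8 turn 0.2071998070553036 t 15.55 w 0.9963982064792191 gf 0.0 F [ 0.2 -0.3  0.3]
```

```bash
python3 -m pendant '[[0.085,0,-0.002,0.001,0],[0.05,0,0,0,0],[0.05,0,0,0,0],[0.05,0,0,0,0],[0.05,0,0,0,0],[0.05,0,0,0,0]]' 40
python3 -m pendant '[[0.05,0,0,0,2],[0.05,0,0,0,4],[0.05,0,0,0,5],[0.05,0,0,0,5],[0.05,0,0,0,5],[0.05,0,0,0,5],[0.05,0,0,0,2],[0.05,0,0,0,0]]'
python3 -m pendant '[[0.085,0,0,0,0],[0.085,0,0,0,0],[0.085,0,0,0,0],[0.085,0,0,-0.02,-7],[0.085,0,0,-0.03,-7],[0.085,0,0,-0.03,-7],[0.085,0,0,-0.015,-7],[0.085,0,0,-0.005,0],[0.085,0,0,0,0]]'
python3 look.py l2.png
python3 -c "
from h import *
togo([.591,.074,.106],-8)"
```

```text
t: 16.05
eef_pos: [0.5913, 0.0744, 0.2626]
tool_rot: [-0.0, 0.755, 0.655, 0.0]
contact_force: [-3.9, -0.1, 9.3]
gripper_width: 0.734
grasp_force: 41.7
t: 16.72
eef_pos: [0.5903, 0.0734, 0.2609]
tool_rot: [0.001, 0.891, 0.454, -0.002]
contact_force: [-4.4, -3.3, -2.5]
gripper_width: 0.727
grasp_force: 57.4
t: 17.47
eef_pos: [0.5917, 0.0742, 0.3632]
tool_rot: [0.0, 0.756, 0.654, 0.002]
contact_force: [-0.7, -0.7, -0.5]
gripper_width: 0.994
grasp_force: 0.0
needle_tip 0.76 [230.3, 188.9] [88.  22.4]
zero_mark 0.63 [231.5, 207.9] [53.3 23. ]
dial_centre 0.86 [263.4, 196.1] [-75.8   1.3]
red 349 55.296424334545776 27.73879317921064
needle 100 88.8582873223112
grasp [0.5902 0.0745 0.205 ] tool shift mm [-0.2  1.1 99. ] yaw_y -8.1 turn -0.1226779888440035 t 17.6667 w 0.9945336688386401 gf 0.0 F [ 1.   0.5 -0.5]
```

```bash
python3 -m pendant '[[0.085,0,0,0.02,0],[0.085,0,0,0.035,0],[0.085,0,0,0.03,0],[0.085,0,0,0.014,0],[0.085,0,0,0,0],[0.05,0,0,0,0],[0.05,0,0,0,0],[0.05,0,0,0,0],[0.05,0,0,0,0],[0.05,0,0,0,0]]' 40
python3 -m pendant '[[0.05,0,0,0,2],[0.05,0,0,0,4],[0.05,0,0,0,5],[0.05,0,0,0,5],[0.05,0,0,0,5],[0.05,0,0,0,5],[0.05,0,0,0,2],[0.05,0,0,0,0]]'
python3 -m pendant '[[0.085,0,0,0,0],[0.085,0,0,0,0],[0.085,0,0,0,0],[0.085,0,0,-0.02,-7],[0.085,0,0,-0.03,-7],[0.085,0,0,-0.03,-7],[0.085,0,0,-0.015,-7],[0.085,0,0,-0.005,0],[0.085,0,0,0,0]]'
python3 look.py l3.png
python3 -c "
from h import *
togo([.591,.074,.106],-8)"
```

```text
t: 18.5
eef_pos: [0.5912, 0.0742, 0.2638]
tool_rot: [-0.0, 0.755, 0.656, 0.0]
contact_force: [-4.3, -0.7, 5.9]
gripper_width: 0.723
grasp_force: 44.2
t: 19.17
eef_pos: [0.5898, 0.0728, 0.2616]
tool_rot: [0.001, 0.891, 0.453, -0.002]
contact_force: [-4.7, -4.7, -5.8]
gripper_width: 0.728
grasp_force: 60.2
t: 19.92
eef_pos: [0.5918, 0.0744, 0.3646]
tool_rot: [0.001, 0.756, 0.655, 0.002]
contact_force: [-0.1, 0.5, 0.2]
gripper_width: 0.994
grasp_force: 0.0
needle_tip 0.63 [230.1, 189.9] [86.1 22.1]
zero_mark 0.81 [227.0, 196.4] [74.1 24. ]
dial_centre 0.68 [264.2, 194.4] [-117.5    2.3]
red 340 75.26846809634003 27.590637156357438
needle 98 88.85498778941819
grasp [0.5903 0.0745 0.2062] tool shift mm [ -0.3   1.  100.2] yaw_y -8.1 turn -0.10859146564848743 t 20.1167 w 0.9963888265628067 gf 0.0 F [-0.1  0.5 -1.2]
```

```bash
python3 -m pendant '[[0.085,0,0,0.02,4],[0.085,0,0,0.035,0],[0.085,0,0,0.03,0],[0.085,0,0,0.014,0],[0.085,0,0,0,0],[0.05,0,0,0,0],[0.05,0,0,0,0],[0.05,0,0,0,0],[0.05,0,0,0,0],[0.05,0,0,0,0]]' 40
python3 -m pendant '[[0.05,0,0,0,2],[0.05,0,0,0,4],[0.05,0,0,0,5],[0.05,0,0,0,5],[0.05,0,0,0,3],[0.05,0,0,0,0],[0.05,0,0,0,0]]'
python3 -m pendant '[[0.085,0,0,0,0],[0.085,0,0,0,0],[0.085,0,0,0,0],[0.085,0,0,-0.02,0],[0.085,0,0,-0.03,-7],[0.085,0,0,-0.03,-6],[0.085,0,0,-0.015,-5],[0.085,0,0,-0.005,0],[0.085,0,0,0,0]]'
python3 look.py l4.png
python3 - <<'E'
from h import *
m,p,P,c,uv=cloud("wrist")
a=cv2.imread('pics/l4.png');b=cv2.resize(p,None,fx=.75,fy=.75)
o=np.zeros((400,790,3),np.uint8);o[:,:400]=a;o[:288,405:789]=b;cv2.imwrite('pics/v5.png',o)
s=(P[:,2]>.138)&(P[:,2]<.165)&(np.hypot(P[:,0]-.545,P[:,1]+.038)<.06);print("rim",circ(P[s]),s.sum())
togo([.591,.074,.106],-8)
E
```

```text
t: 20.95
eef_pos: [0.5912, 0.0743, 0.2649]
tool_rot: [-0.0, 0.777, 0.629, 0.0]
contact_force: [-4.8, 0.1, 6.6]
gripper_width: 0.729
grasp_force: 44.3
t: 21.53
eef_pos: [0.5903, 0.0735, 0.2636]
tool_rot: [-0.0, 0.871, 0.492, -0.001]
contact_force: [-3.4, -2.3, -0.0]
gripper_width: 0.723
grasp_force: 53.8
t: 22.28
eef_pos: [0.5918, 0.0744, 0.3653]
tool_rot: [0.0, 0.783, 0.621, 0.002]
contact_force: [-0.7, -0.1, -1.0]
gripper_width: 0.996
grasp_force: 0.0
needle_tip 0.53 [231.3, 193.4] [84.1 20.8]
zero_mark 0.6 [223.8, 192.5] [85.  26.1]
dial_centre 0.86 [262.3, 196.2] [-57.5   1.4]
red 299 88.23889381859117 27.865001428908233
needle 95 88.79011144098625
rim (array([0., 0.]), np.float64(0.0)) 0
grasp [0.5904 0.0744 0.2071] tool shift mm [-1.000e-01  1.000e+00  1.011e+02] yaw_y -13.1 turn -5.0670731653485745 t 22.5333 w 0.9941893359531884 gf 0.0 F [-0.1 -0.4  0. ]
```

View pics/v5.png

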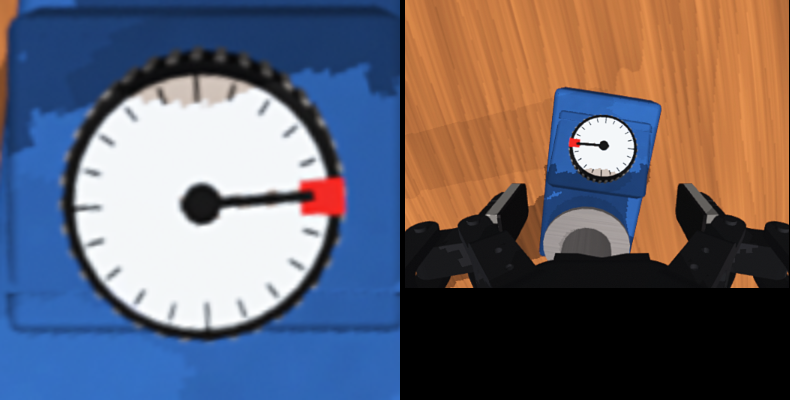

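The needle tip lies on the red mark: red at 88.2°, needle at 88.8°. The needle hasn't moved during the strokes, so the cup is still on the pan, and the gripper is clear.

```bash
python3 -m pendant '[[0.085,0,0,-0.02,0],[0.085,0,0,-0.01,0],[0.085,0,0,0,0],[0.085,0,0,0,0],[0.085,0,0,0,0]]'; python3 -c "
from station import bot
print(bot.hand_in())"
```

```text
t: 22.95
eef_pos: [0.591, 0.0745, 0.3929]
tool_rot: [-0.0, 0.783, 0.622, -0.0]
contact_force: [-0.2, 0.3, -0.7]
gripper_width: 0.997
grasp_force: 0.0
the job is handed in; nothing more can be done
None
```

The steel cup is on the middle of the pan and the red zero mark is under the needle tip, about 0.6° apart in my last picture; I handed the job in at about 23 s, but no verdict was shown.

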